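# Pack two terrain kits for the gaming club

### The arm

A 6-joint arm with a two-finger parallel gripper is mounted at the origin on the work surface. World frame = base frame: x ahead of the robot, y to its left, z up, the work surface at z = 0. Lengths are in mm, angles in rad, forces in N, time in s.
With the tool pointing down it reaches from about 350 to 975 mm from the base axis. Payload 7.1 kg.
Tool frame: the origin (TCP) lies on the front face of the gripper's body, between the roots of the fingers; the fingertips stand 80 mm ahead of it and the grasp point (between the pads) lies 61 mm ahead of it; z points along the fingers, y is the line along which they close (so a half turn about z gives the same grasp; the last joint's range is limited). The gripper opens to 88 mm and grips with 3 to 60 N. Pads are 20 mm wide; open, the fingers measure 115 mm over their backs; the gripper's body (75 mm by 178 mm) begins 61 mm behind the grasp point.
Start: joints at [-1.174, 0.423, 1.63, -0, 1.089, -0.019], TCP at [252.467, -571.722, 302.675] pointing down, gripper open.
Joint ranges: [-3, 3], [-0.9, 2.11], [0.09, 2.58], [-1.31, 4.45], [0.11, 2.69], [-2.54, 2.54]. Speed limits (rad/s): [2.39, 2.39, 3.01, 3.14, 3.14, 3.14].

### API

Orientations are given as a rotation vector (axis times angle).
In Python, from workcell import readout, vision, close_job gives the robot as it stands.
- The arm moves only by the tool servo_tool, never from a script. Its argument "plan" is a list that holds one entry, the list of rows, each a list of 7 numbers: the gripper command: -1 is fully open, 1 is shut, values between are in proportion, then the shift along the world's x, y, z in units of 40 mm (1.0 is 40 mm), then the turn, a rotation vector about the world's x, y, z in units of 5 degrees (1.0 is 5 degrees). A call has 1 to 5 rows; each row shifts and turns the commanded pose from where the row before left it; what a row does not reach is not made up. A row lasts 1/12 s, in which the tool goes at most 41.7 mm and 7.16 degrees, less where a joint would pass 70% of its speed; a pose out of reach is approached as far as the arm can. A call is refused whole if a number of a shift passes 1 or a number of a turn 1, either way. A call with a gripper value outside its range is refused whole. The fingers move at their own pace and stop on an object; the grip force is fixed at half the most. Time passes only in rows, so rows that do not move let the fingers close. It gives the time, the measured TCP pose, the force, the opening and the grip force at its end, in the units of the state.
- readout.get_obs(): the state, without advancing time (a new reading comes with each control period).
- vision.get_image(name): name is "scene" or "top" or "wrist"; returns the picture (400x640x3 uint8, red, green, blue); there is no depth.
- vision.camera_params(name): a dict with "fx", "fy", "cx", "cy" (pixels), "rvec" (rotation vector, rad) and "tvec" (3), from world to camera coordinates, as OpenCV has them; the wrist camera has in their place "hand_eye" (4x4, takes a point from camera to tool coordinates, whose origin is the TCP and whose axes are the flange's). Camera axes: x right, y down, z forward; pixel columns grow to the right and rows downward; lengths in mm; the calibration is good to about 2 mm. A picture is of the moment at which its call begins: read the wrist's pose just before it. camera_params takes no time and is no camera call.
- close_job(): hands the job in; it is judged then, once.
The state is a dict: "t": time; "qpos": joint angles; "qvel": joint speeds; "joint_torque": joint torques, N m; "ee_pos": TCP position; "orientation": TCP orientation; "ft_force": force on the tool from outside, world axes, zero at the start; "moment": the same for the moment, N m; "width": finger opening in mm; "grasp_force": force on a finger pad.
Only numpy, scipy, OpenCV 4.12 (cv2) and the standard library are available. Lean on these libraries where they do the work, as an engineer would, in place of code of your own. Each camera call takes 0.05 s, during which the arm holds its last target. There are 200 camera calls.

### The job

Make up two kits of war-game terrain from the loose stock on the table. In the two-bay tray, put the round hill in the wide bay with the round tower standing in the middle of its top, and the round tree in the narrow bay; in the three-bay tray, put the house in the middle bay with its ridge parallel to the dividers, and the poplar in the empty end bay, next to the house and away from the dice. Everything stands upright, released and still, and the square tower, square hill and pine stay where they are.

Things in the scene. Friction and masses are not known exactly. Their poses are not given: they have to be found in the camera images.
- tray_two: Wooden tray (pale rim and dividers, dark floor), two unequal bays, fixed: 88 mm (its x) by 186 mm (y); floor 4 mm and walls 4 mm thick, rim only 12 mm above the table. Bays 80 mm long in x, centred at x = 0: wide bay 100 mm wide, centre y = +39 mm; narrow bay 74 mm wide, centre y = -52 mm. Origin: centre of underside; x along the divider, z up. Turned up to 0.3 rad; left or right on the table.
- tray_three: Wooden tray (pale rim and dividers, dark floor), three bays, fixed: 88 mm (its x) by 238 mm (y); floor and walls 4 mm thick, rim only 12 mm above the table. Bays 80 mm (x) by 74 mm (y), centres x = 0, y = -78, 0, +78 mm. The one at -78 holds three white 16 mm dice (fixed); the middle and +78 ones are empty. Origin: centre of underside; x along the dividers, z up. Turned up to 0.3 rad; left or right on the table.
- hill: Round hill: low upright cylinder, diameter 56 mm, 30 mm high, cork side, flat green top. About 60 g. Origin: centre of its underside; z up.
- round_tower: Round tower of grey stone look: shaft diameter 40 mm from 8 to 74 mm up, foot diameter 46 mm and 8 mm high, ring of six merlons up to 84 mm. About 90 g. Origin: centre of its underside; z up.
- round_tree: Round-headed model tree: cork foot diameter 44 mm and 6 mm high, thin brown trunk (10 mm), round green head diameter 44 mm at its widest, which is upright-sided from 44 to 64 mm up; top at 77 mm. About 40 g. Origin: centre of its underside; z up.
- poplar: Slim column-shaped model tree: cork foot diameter 44 mm and 6 mm high, thin brown trunk (10 mm), green crown diameter 30 mm, upright-sided from 32 to 74 mm up, then narrowing to a blunt top at 95 mm. About 40 g. Origin: centre of its underside; z up.
- house: Wooden house with a gable roof: 60 mm long (its x, the way the ridge runs), 44 mm wide (its y), walls upright to 50 mm, ridge about 72 mm up. About 90 g; to be gripped across the 44 mm. Origin: centre of its underside; z up.
- square_tower: Square tower of grey stone look, to be left alone: 40 mm shaft on a 46 mm foot, 84 mm high with four corner merlons. Loose. Origin: centre of its underside; z up.
- square_hill: Square hill, to be left alone: 52 x 52 mm, 30 mm high, cork sides and flat green top. Loose. Origin: centre of its underside; z up.
- pine: Cone-shaped model tree, to be left alone: cork foot diameter 44 mm, green cone 48 mm wide at 22 mm up, pointed top at 88 mm. Loose. Origin: centre of its underside; z up.
Mind the look-alikes: they are no part of the job. What is shaped like the round_tree but blue or pink is not meant.

How it is judged (in metres and radians):
At the end, for the whole second after the job is handed in: Hill, round tree, house and poplar each upright (tilt under 0.12 rad) on the floor inside their bays; house ridge within 0.25 rad of the dividers; round tower upright on the hill, axes within 12 mm; all released and at rest; square tower, square hill and pine not moved over 20 mm (x of hill in the frame of tray_two between -0.014 and 0.014 m and y of hill in the frame of tray_two between 0.015 and 0.063 m and z of hill in the frame of tray_two between 0.001 and 0.008 m and angle between each of hill, round_tower, round_tree, house, poplar's own z axis and vertical below 0.12 rad and horizontal distance between round_tower and hill below 0.012 m and x of round_tower in the frame of tray_two between -0.026 and 0.026 m and y of round_tower in the frame of tray_two between 0.003 and 0.075 m and z of round_tower in the frame of tray_two between 0.031 and 0.038 m and x of round_tree in the frame of tray_two between -0.02 and 0.02 m and y of round_tree in the frame of tray_two between -0.069 and -0.035 m and z of round_tree in the frame of tray_two between 0.001 and 0.008 m and x of house in the frame of tray_three between -0.012 and 0.012 m and y of house in the frame of tray_three between -0.017 and 0.017 m and z of house in the frame of tray_three between 0.001 and 0.008 m and angle between the x axis of house and the x axis of tray_three, either way round below 0.25 rad and x of poplar in the frame of tray_three between -0.02 and 0.02 m and y of poplar in the frame of tray_three between 0.061 and 0.095 m and z of poplar in the frame of tray_three between 0.001 and 0.008 m and linear speed of each of hill, round_tower, round_tree, poplar, house below 0.02 m/s); the robot touches nothing.
It fails at once if a piece that was to be left alone (square tower, square hill, pine) is shifted by more than 20 mm or tipped over (distance of any of square_tower, square_hill, pine from where it was at the start of the episode above 0.02 m or angle between any of square_tower, square_hill, pine's own z axis and vertical above 0.4 rad).
It also fails if it takes over 109 s, if anything falls off the work surface, if the arm or the gripper's body presses on something with over 40 N, if the wrist force passes 120 N, or if a joint passes its speed limit or range.

## Working session

There is one attempt and no reset: what is moved stays moved. The work goes in short steps, Python scripts to look and compute and a tool call to move; the robot and the scene stay as the last step left them, time stands still between calls to the robot, and variables do not carry over. Pictures are saved under pics/ and viewed, at most 14 in all, crops included, and the job is handed in when it is done.

Besides the shell and the picture viewer there is one more tool, called after "Emit:" as name(argument=value, ...), one argument or row to a line, values as JSON. servo_tool: Moves the arm, as the interface text tells. Its arguments: {"type":"object","properties":{"plan":{"type":"array"}},"required":["plan"]}

```bash
ls; mkdir -p pics
python3 - <<'E'
from workcell import readout, vision
import cv2
print(readout.get_obs())
for n in("top","scene"):
    im=vision.get_image(n); cv2.imwrite(f"pics/{n}0.png",im[:,:,::-1]); print(vision.camera_params(n))
print(vision.camera_params("wrist"))
E
```

```text
pics
{'t': 0.0, 'qpos': array([-1.17400924e+00,  4.23820140e-01,  1.63064765e+00,  3.14114465e-05,
        1.08859763e+00, -1.90066935e-02]), 'qvel': array([-0.00020729, -0.00020077,  0.00114979, -0.00044227,  0.00134872,
       -0.00096607]), 'joint_torque': array([-3.36805912e-03, -5.44632447e+01, -2.73669201e+01,  6.39476837e-02,
        2.25684489e-02, -1.02993488e-04]), 'ee_pos': array([ 252.31334147, -571.35476081,  301.9311705 ]), 'orientation': array([-3.07252944e+00, -6.48110612e-01,  3.91284316e-04]), 'ft_force': array([0.19581407, 0.20263277, 0.08119101]), 'moment': array([ 0.01302737, -0.01395885, -0.00822864]), 'grasp_force': 0.0, 'width': 87.83524425176624}
{'fx': 382.29347199245547, 'fy': 382.29347199245547, 'cx': 315.17845048904445, 'cy': 197.9207283455644, 'rvec': array([ 2.14645324, -2.14551197,  0.1091743 ]), 'tvec': array([  19.45152538,  541.64137336, 1080.6854796 ])}
{'fx': 445.0520246317219, 'fy': 445.0520246317219, 'cx': 317.0485372106004, 'cy': 201.09861350510533, 'rvec': array([ 0.86091309,  2.64970938, -0.95674495]), 'tvec': array([ 414.30263475, -227.5085901 , 1265.74453185])}
{'fx': 308.2787984630637, 'fy': 308.2787984630637, 'cx': 322.9361863450089, 'cy': 201.57732475870966, 'hand_eye': array([[-3.18657462e-04, -9.58113846e-01, -2.86387424e-01,
         7.82528088e+01],
       [ 9.99999514e-01, -3.80690172e-05, -9.85318597e-04,
        -3.60825560e-01],
       [ 9.33144903e-04, -2.86387598e-01,  9.58113392e-01,
        -8.19949541e+01],
       [ 0.00000000e+00,  0.00000000e+00,  0.00000000e+00,
         1.00000000e+00]])}
```

View pics/top0.png

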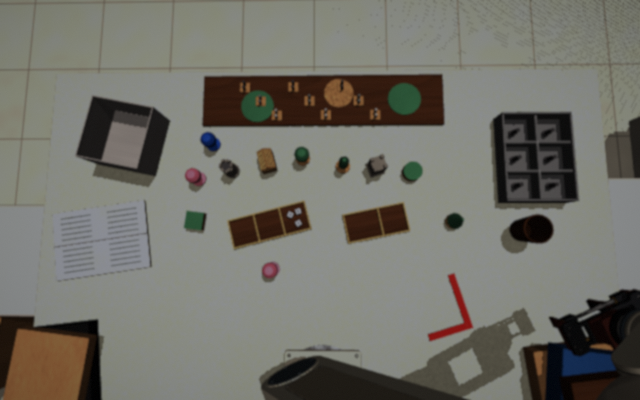

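View pics/scene0.png

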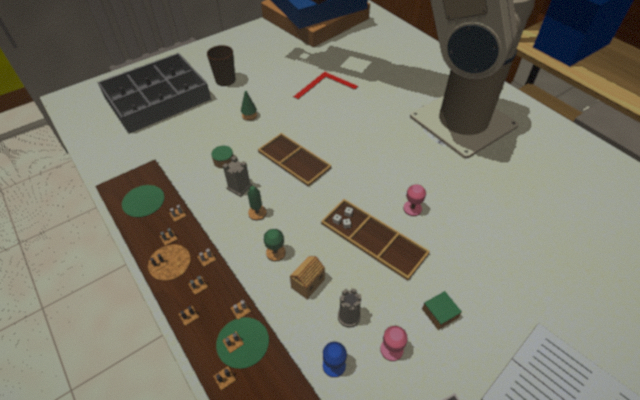

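The top view shows the round hill at (412,171) and square hill at (195,221). The green round tree is at (302,156), with look-alikes in blue (210,142) and pink (195,177), (270,270). The poplar is at (343,164), pine at (454,220) and house at (266,160). The trays are at (270,225), with dice at its right end, and (376,222). There are two candidate towers, at (229,170) and (376,166). In the scene view they are at (350,307) and (237,175). I'll enlarge those two to tell round from square.

```bash
cat > h.py <<'E'
import numpy as np, cv2
from scipy.spatial.transform import Rotation as R
from workcell import readout, vision
def cam(n):
    p=vision.camera_params(n)
    K=np.array([[p['fx'],0,p['cx']],[0,p['fy'],p['cy']],[0,0,1]])
    if 'hand_eye' in p:
        o=readout.get_obs(); T=np.eye(4); T[:3,:3]=R.from_rotvec(o['orientation']).as_matrix(); T[:3,3]=o['ee_pos']
        C=T@p['hand_eye']; Rwc=C[:3,:3]; c=C[:3,3]
    else:
        Rwc=R.from_rotvec(p['rvec']).as_matrix().T; c=-Rwc@np.array(p['tvec'])
    return K,Rwc,c
def ray(C,uv,z):
    K,Rw,c=C; uv=np.atleast_2d(np.float64(uv)); d=np.c_[uv,np.ones(len(uv))]@np.linalg.inv(K).T@Rw.T
    return c+d*((z-c[2])/d[:,2])[:,None]
def proj(C,P):
    K,Rw,c=C; q=(np.atleast_2d(P)-c)@Rw@K.T; return q[:,:2]/q[:,2:]
E
python3 - <<'E'
from h import *
t=cv2.imread('pics/top0.png');s=cv2.imread('pics/scene0.png')
C=lambda im,u,v,w,h:cv2.resize(im[v:v+h,u:u+w],(400,300),interpolation=cv2.INTER_CUBIC)
cv2.imwrite('pics/crop1.png',np.vstack([np.hstack([C(s,200,150,80,60),C(s,315,277,80,60)]),np.hstack([C(t,336,136,80,60),C(t,195,140,80,60)])]))
ct,cs=cam('top'),cam('scene')
for n,uv,z in [('hill',(412,171),30),('towB',(376,166),42),('poplar',(343,163),60),('tree',(302,155),50),('house',(266,160),50),('towA',(229,170),42),('blue',(210,142),50),('pinkA',(195,177),50),('sqhill',(195,221),30),('pine',(454,220),40)]:
    print(n,ray(ct,uv,z)[0].round())
g=cv2.cvtColor(t,cv2.COLOR_BGR2HSV)
m=(((g[:,:,0]<20)&(g[:,:,1]>90)).astype(np.uint8))*255
roi=np.zeros_like(m);roi[195:255,220:415]=m[195:255,220:415]
roi=cv2.morphologyEx(roi,cv2.MORPH_CLOSE,np.ones((5,5)))
for c in cv2.findContours(roi,0,2)[0]:
    if cv2.contourArea(c)>500:
        b=cv2.minAreaRect(np.float32(ray(ct,c[:,0],12)[:,:2]));print('tray',b)
E
```

```text
hill [ 622. -264.   30.]
towB [ 634. -158.   42.]
poplar [640. -61.  60.]
tree [666.  58.  50.]
house [651. 163.  50.]
towA [624. 273.  42.]
blue [706. 330.  50.]
pinkA [601. 370.  50.]
sqhill [474. 371.  30.]
pine [ 477. -377.   40.]
tray ((471.51318359375, -156.86082458496094), (83.8549575805664, 181.5757598876953), 11.335725784301758)
tray ((464.9467468261719, 157.2595977783203), (84.32987976074219, 233.20851135253906), 14.527023315429688)
```

View pics/crop1.png

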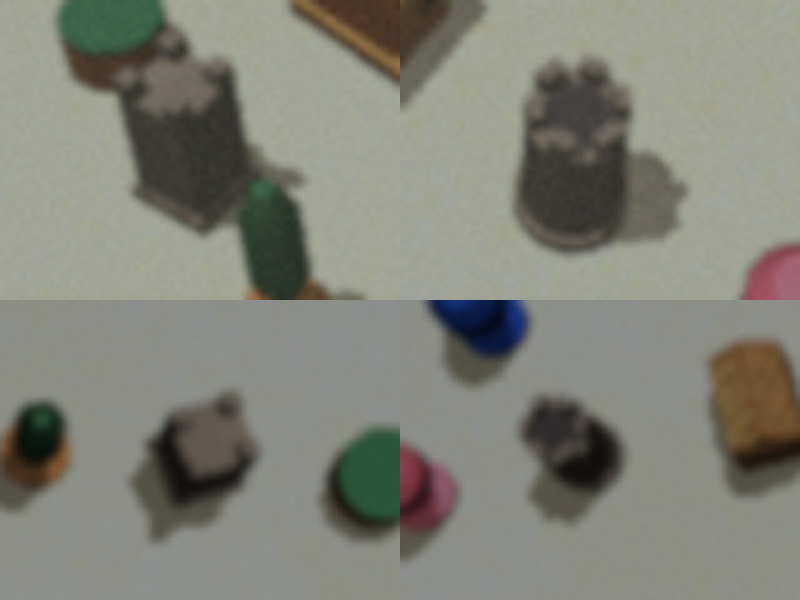

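The crops settle it: the round tower is the one at top (229,170), scene (350,307), with a circular foot and a ring of six merlons. The one at (376,166) has a square foot and four corners, so it stays put. The green-topped piece beside the square tower is circular, so that is the hill. Next I move above the hill side for a closer look.

Emit:
servo_tool(
  plan=[
    [[-1, 0.51, 0.52, 0.1, 0, 0, 0.885], [-1, 0.51, 0.52, 0.1, 0, 0, 0.885], [-1, 0.51, 0.52, 0.1, 0, 0, 0.885], [-1, 0.51, 0.52, 0.1, 0, 0, 0.885], [-1, 0.51, 0.52, 0.1, 0, 0, 0.885]],
  ],
)

```text
t: 0.52
ee_pos: [355.0, -466.5, 322.4]
orientation: [-2.89, -1.231, 0.0]
ft_force: [0.4, 0.3, 0.4]
width: 87.5
grasp_force: 0.0
```

Emit:
servo_tool(
  plan=[
    [[-1, 0.51, 0.52, 0.1, 0, 0, 0.885], [-1, 0.51, 0.52, 0.1, 0, 0, 0.885], [-1, 0.51, 0.52, 0.1, 0, 0, 0.885], [-1, 0.51, 0.52, 0.1, 0, 0, 0.885], [-1, 0.51, 0.52, 0.1, 0, 0, 0.885]],
  ],
)

```text
t: 0.93
ee_pos: [457.2, -362.4, 342.6]
orientation: [-2.6, -1.763, 0.0]
ft_force: [0.5, 0.2, 0.6]
width: 88.0
grasp_force: 0.0
```

Emit:
servo_tool(
  plan=[
    [[-1, 0.51, 0.52, 0.1, 0, 0, 0.885], [-1, 0.51, 0.52, 0.1, 0, 0, 0.885], [-1, 0.51, 0.52, 0.1, 0, 0, 0.885], [-1, 0.51, 0.52, 0.1, 0, 0, 0.885], [-1, 0.51, 0.52, 0.1, 0, 0, 0.885]],
  ],
)

```text
t: 1.35
ee_pos: [559.2, -258.4, 362.5]
orientation: [-2.213, -2.229, 0.0]
ft_force: [0.8, 0.2, 0.2]
width: 87.3
grasp_force: 0.0
```

Run:
```python
from h import *
o=readout.get_obs();print(o['ee_pos'],o['orientation'],o['t'])
M=R.from_rotvec(o['orientation']).as_matrix();print(M.round(3))
im=vision.get_image('wrist');cv2.imwrite('pics/w1.png',im[:,:,::-1])
```

```text
[ 559.15543308 -258.42483192  362.51870745] [-2.21280627e+00 -2.22909403e+00  3.75279649e-04] 1.35
[[-0.007  1.    -0.001]
 [ 1.     0.007  0.   ]
 [ 0.    -0.001 -1.   ]]
```

View pics/w1.png

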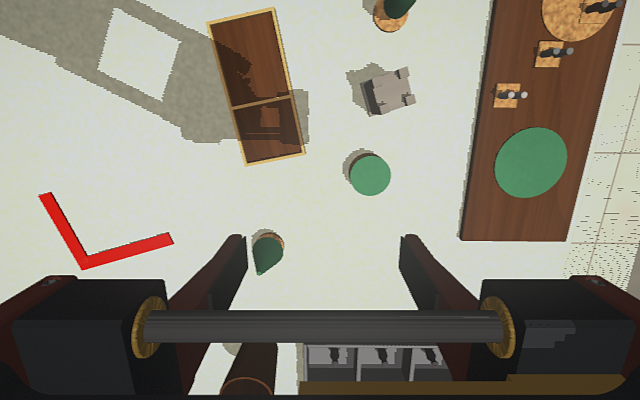

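The wrist view shows the round hill's green disc at (370,175), the square tower at (387,92) and the pine at (268,252). Tray two's corners are at about (207,22), (273,9), (305,152) and (246,165).

Run:
```python
from h import *
C=cam('wrist');im=cv2.imread('pics/w1.png');g=cv2.cvtColor(im,cv2.COLOR_BGR2HSV)
m=((g[:,:,0]>50)&(g[:,:,0]<85)&(g[:,:,1]>90)).astype(np.uint8);m[:, :320]=0;m[:,430:]=0;m[:130]=0;m[215:]=0
c=max(cv2.findContours(m,0,1)[0],key=cv2.contourArea);P=ray(C,c[:,0],30)[:,:2];print('hill',cv2.minEnclosingCircle(np.float32(P)))
P=ray(C,[(207,22),(273,9),(305,152),(246,165)],12)[:,:2];print('tray2',P.round(),cv2.minAreaRect(np.float32(P)),P.mean(0))
print('div',ray(C,[(231,107),(291,97)],12).round())
```

```text
hill ((627.238525390625, -262.1052551269531), 27.592432022094727)
tray2 [[ 415.  -73.]
 [ 498.  -58.]
 [ 537. -233.]
 [ 454. -253.]] ((476.3706359863281, -153.95736694335938), (85.80216979980469, 183.62869262695312), 12.073392868041992) [ 476.03919856 -154.19273911]
div [[ 438. -174.   12.]
 [ 519. -161.   12.]]
```

Emit:
servo_tool(
  plan=[
    [[-1, 0.34, -0.02, -0.9, 0, 0, 0], [-1, 0.34, -0.02, -0.9, 0, 0, 0], [-1, 0.34, -0.02, -0.9, 0, 0, 0], [-1, 0.34, -0.02, -0.9, 0, 0, 0], [-1, 0.34, -0.01, -0.9, 0, 0, 0]],
  ],
)

```text
t: 1.82
ee_pos: [626.7, -263.3, 180.7]
orientation: [-2.218, -2.225, 0.0]
ft_force: [1.6, 0.5, 0.6]
width: 88.1
grasp_force: 0.0
```

Emit:
servo_tool(
  plan=[
    [[-1, 0, 0, -0.9, 0, 0, 0], [-1, 0, 0, -0.7, 0, 0, 0], [-1, 0, 0, -0.45, 0, 0, 0], [-1, 0, 0, -0.24, 0, 0, 0], [-1, 0, 0, 0, 0, 0, 0]],
  ],
)

```text
t: 2.23
ee_pos: [624.9, -262.8, 88.3]
orientation: [-2.215, -2.222, 0.003]
ft_force: [-0.7, 0.2, 0.7]
width: 87.9
grasp_force: 0.0
```

Emit:
servo_tool(
  plan=[
    [[1, 0, 0, 0, 0, 0, 0], [1, 0, 0, 0, 0, 0, 0], [1, 0, 0, 0, 0, 0, 0], [1, 0, 0, 0, 0, 0, 0], [1, 0, 0, 0, 0, 0, 0]],
  ],
)

```text
t: 2.65
ee_pos: [626.9, -263.6, 92.3]
orientation: [2.217, 2.224, 0.001]
ft_force: [-0.3, 0.5, 0.5]
width: 57.6
grasp_force: 0.2
```

Emit:
servo_tool(
  plan=[
    [[1, 0, 0, 0, 0, 0, 0], [1, 0, 0, 0.3, 0, 0, 0], [1, 0, 0, 0.6, 0, 0, 0], [1, -0.3, 0.3, 0.6, 0, 0, 0], [1, -0.6, 0.55, 0, 0, 0, 0]],
  ],
)

```text
t: 3.07
ee_pos: [594.8, -231.8, 156.7]
orientation: [2.211, 2.216, 0.007]
ft_force: [1.0, -0.1, -0.1]
width: 55.4
grasp_force: 30.0
```

Emit:
servo_tool(
  plan=[
    [[1, -0.6, 0.55, 0, 0, 0, 0], [1, -0.6, 0.55, 0, 0, 0, 0], [1, -0.6, 0.55, 0, 0, 0, 0], [1, -0.6, 0.55, 0, 0, 0, 0], [1, -0.5, 0.45, 0, 0, 0, 0]],
  ],
)

```text
t: 3.48
ee_pos: [472.6, -122.1, 151.8]
orientation: [-2.217, -2.225, 0.0]
ft_force: [0.2, -0.1, -0.5]
width: 55.5
grasp_force: 30.0
```

Emit:
servo_tool(
  plan=[
    [[1, -0.2, 0.16, 0, 0, 0, 0], [1, 0, 0, 0, 0, 0, 0], [1, 0, 0, 0, 0, 0, 0]],
  ],
)

```text
t: 3.73
ee_pos: [467.7, -117.3, 151.9]
orientation: [2.215, 2.224, 0.002]
ft_force: [-0.3, -0.3, -0.3]
width: 55.3
grasp_force: 30.0
```

Emit:
servo_tool(
  plan=[
    [[1, 0, 0, -0.6, 0, 0, 0], [1, 0, 0, -0.5, 0, 0, 0], [1, 0, 0, -0.27, 0, 0, 0], [1, 0, 0, -0.02, 0, 0, 0], [1, 0, 0, 0, 0, 0, 0]],
  ],
)

```text
t: 4.15
ee_pos: [467.4, -117.6, 95.0]
orientation: [-2.218, -2.224, 0.0]
ft_force: [-0.3, -0.6, -0.6]
width: 55.4
grasp_force: 30.0
```

Emit:
servo_tool(
  plan=[
    [[-0.6, 0, 0, 0, 0, 0, 0], [-0.6, 0, 0, 0, 0, 0, 0], [-0.6, 0, 0, 0, 0, 0, 0], [-0.6, 0, 0, 0.2, 0, 0, 0], [-1, 0, 0, 0.5, 0, 0, 0]],
  ],
)

```text
t: 4.57
ee_pos: [465.4, -116.7, 122.8]
orientation: [-2.215, -2.223, 0.003]
ft_force: [-0.2, -0.1, 0.1]
width: 73.9
grasp_force: 0.0
```

Emit:
servo_tool(
  plan=[
    [[-1, 0, 0, 0.9, 0, 0, 0], [-1, 0, 0.3, 0.9, 0, 0, 0], [-1, 0.3, 0.6, 0.7, 0, 0, 0], [-1, 0.3, 0.6, 0.7, 0, 0, 0], [-1, 0.3, 0.6, 0.7, 0, 0, 0]],
  ],
)

```text
t: 4.98
ee_pos: [502.4, -32.1, 282.3]
orientation: [2.218, 2.223, 0.002]
ft_force: [0.6, -0.2, 0.4]
width: 87.9
grasp_force: 0.0
```

Emit:
servo_tool(
  plan=[
    [[-1, 0.3, 0.6, 0.7, 0, 0, 0], [-1, 0.3, 0.6, 0.7, 0, 0, 0], [-1, 0.3, 0.7, 0.4, 0, 0, 0], [-1, 0.5, 0.8, 0.2, 0, 0, 0], [-1, 0, 0, 0, 0, 0, 0]],
  ],
)

```text
t: 5.4
ee_pos: [561.5, 79.4, 363.4]
orientation: [2.211, 2.226, 0.011]
ft_force: [-0.1, 0.2, -0.3]
width: 87.9
grasp_force: 0.0
```

Run:
```python
from h import *
o=readout.get_obs();print(o['ee_pos'],o['orientation'],o['t'])
np.save('o2.npy',np.r_[o['ee_pos'],o['orientation']])
im=vision.get_image('wrist');cv2.imwrite('pics/w2.png',im[:,:,::-1])
```

```text
[561.45957362  79.36519664 363.44491404] [2.21142514 2.22592605 0.01135198] 5.4
```

View pics/w2.png

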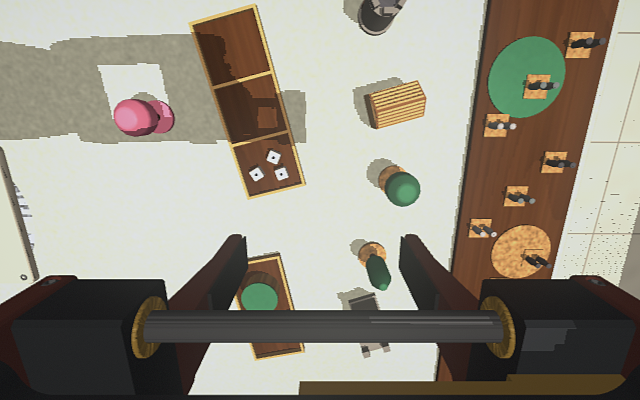

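The view shows the hill seated in the wide bay at (260,295). The green round tree's head is at (403,188) and its foot at (392,178). The poplar's foot is at (371,252), the house roof runs (367,98)-(426,108), and the tower foot is near (377,20). Tray three's corners are at (190,22), (255,5), (305,184) and (248,198).

Run:
```python
from h import *
C=cam('wrist')
H=ray(C,[(367,98),(419,82),(426,108),(377,128)],48)[:,:2];print('house',H.round(),H.mean(0).round())
for a,b in((0,1),(3,2)):d=H[b]-H[a];print(np.degrees(np.arctan2(d[1],d[0])),np.hypot(*d))
P=ray(C,[(190,22),(255,5),(305,184),(248,198)],12)[:,:2];print('tray3',P.round(),cv2.minAreaRect(np.float32(P)),P.mean(0))
print('divs',ray(C,[(210,87),(271,71),(234,143),(289,131)],12).round())
im=cv2.imread('pics/w2.png');g=cv2.cvtColor(im,cv2.COLOR_BGR2HSV)
m=((g[:,:,0]>50)&(g[:,:,0]<85)&(g[:,:,1]>60)).astype(np.uint8)
for n,(u,v,w,h),z in(('tree',(375,165,50,45),54),('hill',(235,275,50,36),34),('poplar',(355,240,45,60),0)):
    k=np.zeros_like(m);k[v:v+h,u:u+w]=m[v:v+h,u:u+w];c=max(cv2.findContours(k,0,1)[0],key=cv2.contourArea)
    if z:print(n,cv2.minEnclosingCircle(np.float32(ray(C,c[:,0],z)[:,:2])))
    else: print(n,c[:,0].min(0),c[:,0].max(0))
print('poplar foot, top',ray(C,(371,252),6)[0].round(),ray(C,(382,286),95)[0].round())
print('tower foot/top',ray(C,(376,22),4)[0].round())
```

```text
house [[613. 170.]
 [675. 189.]
 [686. 159.]
 [627. 135.]] [650. 163.]
16.832119761787187 64.43070886975836
22.43546756800025 63.76709815188257
tray3 [[394. 260.]
 [476. 279.]
 [535.  54.]
 [452.  33.]] ((464.24554443359375, 156.86294555664062), (85.798095703125, 234.4454803466797), 14.271947860717773) [463.8944088  156.42009092]
divs [[411. 184.  12.]
 [492. 204.  12.]
 [437. 112.  12.]
 [514. 128.  12.]]
tree ((665.3449096679688, 56.3570442199707), 21.62079429626465)
hill ((463.93328857421875, -120.8574447631836), 28.167757034301758)
poplar [371 265] [390 290]
poplar foot, top [636. -55.   6.] [637. -60.  95.]
tower foot/top [626. 264.   4.]
```

Emit:
servo_tool(
  plan=[
    [[-1, 0.16, 0.15, -0.2, 0, 0, -1], [-1, 0.16, 0.15, -0.2, 0, 0, -1], [-1, 0.16, 0.15, -0.2, 0, 0, -1], [-1, 0.16, 0.15, -0.2, 0, 0, -1], [-1, 0.16, 0.15, -0.2, 0, 0, -1]],
  ],
)

```text
t: 5.87
ee_pos: [589.6, 104.1, 318.9]
orientation: [-2.651, -1.686, 0.003]
ft_force: [0.1, 0.1, 0.3]
width: 88.0
grasp_force: 0.0
```

Emit:
servo_tool(
  plan=[
    [[-1, 0.16, 0.15, -0.2, 0, 0, -1], [-1, 0.16, 0.15, -0.2, 0, 0, -1], [-1, 0.16, 0.15, -0.2, 0, 0, -1], [-1, 0.16, 0.15, -0.2, 0, 0, -1], [-1, 0.16, 0.15, -0.2, 0, 0, -1]],
  ],
)

```text
t: 6.28
ee_pos: [621.7, 134.0, 278.9]
orientation: [2.953, 1.072, -0.003]
ft_force: [0.5, 0.6, 0.2]
width: 88.0
grasp_force: 0.0
```

Emit:
servo_tool(
  plan=[
    [[-1, 0.16, 0.15, -0.2, 0, 0, -1], [-1, 0.16, 0.15, -0.2, 0, 0, -1], [-1, 0.16, 0.15, -0.2, 0, 0, -1], [-1, 0.16, 0.15, -0.2, 0, 0, -1], [-1, 0, 0, 0, 0, 0, 0]],
  ],
)

```text
t: 6.7
ee_pos: [647.3, 158.4, 245.7]
orientation: [3.094, 0.546, -0.005]
ft_force: [0.1, -0.1, -0.1]
width: 88.1
grasp_force: 0.0
```

Run:
```python
from h import *
o=readout.get_obs();print(o['ee_pos'],o['orientation'],o['qpos'])
M=R.from_rotvec(o['orientation']).as_matrix();print(np.degrees(np.arctan2(M[1,1],M[0,1])))
im=vision.get_image('wrist');cv2.imwrite('pics/w3.png',im[:,:,::-1])
```

```text
[647.30206575 158.43324251 245.6756236 ] [ 3.09357267  0.54590177 -0.00505606] [ 2.22205197e-01  5.46995670e-01  1.56978088e+00 -7.72361457e-05
  1.02804190e+00  1.44371143e+00]
-69.98489186367559
```

View pics/w3.png

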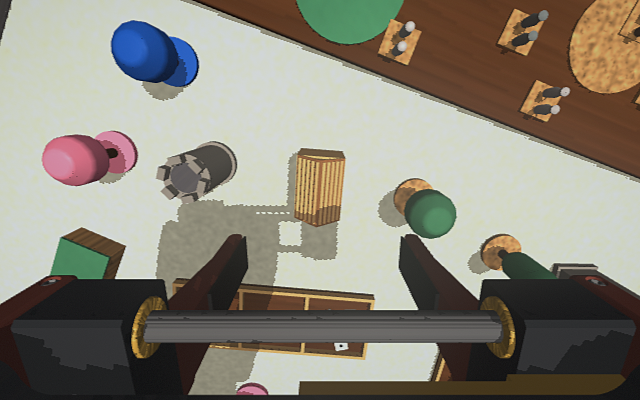

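The house lies between the fingers, with its roof edges at (299,155)-(295,216) and (344,158)-(340,213). The round tower's top is at (182,178) and its foot at (215,160). The tree's head is at (430,214).

Run:
```python
from h import *
C=cam('wrist')
H=ray(C,[(299,155),(295,216),(340,213),(344,158)],50)[:,:2];print(H.round(),H.mean(0))
for a,b in((0,1),(3,2)):d=H[a]-H[b];print(np.degrees(np.arctan2(d[1],d[0])),np.hypot(*d))
print('tower',ray(C,(182,179),80)[0],ray(C,(213,160),8)[0])
im=cv2.imread('pics/w3.png');g=cv2.cvtColor(im,cv2.COLOR_BGR2HSV)
m=((g[:,:,0]>8)&(g[:,:,0]<25)&(g[:,:,1]>90)).astype(np.uint8);k=m*0;k[140:232,285:355]=m[140:232,285:355]
c=max(cv2.findContours(cv2.morphologyEx(k,3,np.ones((5,5))),0,1)[0],key=cv2.contourArea)
print(cv2.minAreaRect(np.float32(c[:,0])),cv2.minAreaRect(np.float32(ray(C,c[:,0],55)[:,:2])))
```

```text
[[675. 192.]
 [619. 177.]
 [637. 138.]
 [687. 153.]] [654.4303022  164.98503775]
15.227186054650199 58.50681465049804
17.23806710129219 52.60386011573991
tower [628.17355311 275.47795847  80.        ] [632.49330214 275.69922273   8.        ]
((317.9713134765625, 187.81556701660156), (47.89340591430664, 76.5932388305664), 5.194429397583008) ((652.6446533203125, 165.3503875732422), (72.19682312011719, 42.95708084106445), 15.980977058410645)
```

Emit:
servo_tool(
  plan=[
    [[-1, 0.05, 0.05, -0.6, 0, 0, -0.4], [-1, 0.05, 0.06, -0.8, 0, 0, -0.4], [-1, 0.05, 0.05, -0.8, 0, 0, 0], [-1, 0, 0, -0.8, 0, 0, 0], [-1, 0, 0, -0.5, 0, 0, 0]],
  ],
)

```text
t: 7.17
ee_pos: [652.2, 164.1, 105.2]
orientation: [3.109, 0.447, -0.006]
ft_force: [-0.7, 0.0, 0.1]
width: 87.8
grasp_force: 0.0
```

Emit:
servo_tool(
  plan=[
    [[-1, 0, 0, -0.24, 0, 0, 0], [-1, 0, 0, 0, 0, 0, 0], [1, 0, 0, 0, 0, 0, 0], [1, 0, 0, 0, 0, 0, 0], [1, 0, 0, 0, 0, 0, 0]],
  ],
)

```text
t: 7.58
ee_pos: [655.1, 165.6, 100.0]
orientation: [-3.11, -0.443, -0.005]
ft_force: [0.5, 0.2, 0.7]
width: 71.2
grasp_force: 0.0
```

Emit:
servo_tool(
  plan=[
    [[1, 0, 0, 0, 0, 0, 0], [1, 0, 0, 0, 0, 0, 0], [1, 0, 0, 0, 0, 0, 0], [1, 0, 0, 0, 0, 0, 0], [1, 0, 0, 0, 0, 0, 0]],
  ],
)

```text
t: 8.0
ee_pos: [654.2, 165.6, 98.3]
orientation: [-3.11, -0.443, -0.001]
ft_force: [-0.6, -0.6, 3.4]
width: 43.9
grasp_force: 30.0
```

Emit:
servo_tool(
  plan=[
    [[1, 0, 0, 0.4, 0, 0, 0], [1, 0, 0, 0.5, 0, 0, 0], [1, -0.3, 0, 0.35, 0, 0, 0], [1, -0.7, -0.04, 0, 0, 0, -0.2], [1, -0.8, -0.04, 0, 0, 0, -0.2]],
  ],
)

```text
t: 8.42
ee_pos: [583.3, 162.5, 150.2]
orientation: [-3.117, -0.386, -0.007]
ft_force: [-0.5, 0.5, -1.0]
width: 43.5
grasp_force: 30.0
```

Emit:
servo_tool(
  plan=[
    [[1, -0.8, -0.04, 0, 0, 0, 0], [1, -0.8, -0.04, 0, 0, 0, 0], [1, -0.7, -0.04, 0, 0, 0, 0], [1, -0.45, -0.03, 0, 0, 0, 0], [1, -0.2, 0, 0, 0, 0, 0]],
  ],
)

```text
t: 8.83
ee_pos: [461.3, 155.9, 148.5]
orientation: [3.117, 0.389, -0.003]
ft_force: [-0.5, -0.4, -1.6]
width: 43.7
grasp_force: 30.0
```

Emit:
servo_tool(
  plan=[
    [[1, 0, 0, 0, 0, 0, 0], [1, 0, 0, 0, 0, 0, 0], [1, 0, 0, 0, 0, 0, 0]],
  ],
)

```text
t: 9.08
ee_pos: [465.9, 156.7, 148.5]
orientation: [-3.117, -0.388, -0.004]
ft_force: [-0.8, -0.2, -1.8]
width: 43.7
grasp_force: 30.0
```

Emit:
servo_tool(
  plan=[
    [[1, 0, 0, -0.5, 0, 0, 0], [1, 0, 0, -0.4, 0, 0, 0], [1, 0, 0, -0.2, 0, 0, 0], [1, 0, 0, -0.04, 0, 0, 0], [1, 0, 0, 0, 0, 0, 0]],
  ],
)

```text
t: 9.5
ee_pos: [465.0, 156.3, 102.0]
orientation: [3.118, 0.388, -0.0]
ft_force: [1.1, 0.2, -0.2]
width: 43.8
grasp_force: 30.0
```

Emit:
servo_tool(
  plan=[
    [[-0.5, 0, 0, 0, 0, 0, 0], [-0.5, 0, 0, 0, 0, 0, 0], [-0.5, 0, 0, 0, 0, 0, 0], [-0.5, 0, 0, 0.3, 0, 0, 0], [-1, 0, 0, 0.6, 0, 0, 0]],
  ],
)

```text
t: 9.92
ee_pos: [462.8, 155.9, 136.9]
orientation: [3.117, 0.388, -0.007]
ft_force: [-0.0, -0.3, -0.5]
width: 69.6
grasp_force: 0.0
```

Emit:
servo_tool(
  plan=[
    [[-1, 0, 0, 0.75, 0, 0, 0], [-1, 0.3, -0.15, 0.75, 0, 0, 0], [-1, 0.7, -0.35, 0, 0, 0, 0], [-1, 0.7, -0.35, 0, 0, 0, 0], [-1, 0.7, -0.35, 0, 0, 0, 0]],
  ],
)

```text
t: 10.33
ee_pos: [561.5, 107.9, 199.7]
orientation: [-3.117, -0.389, -0.004]
ft_force: [0.8, 0.9, -0.6]
width: 87.6
grasp_force: 0.0
```

Emit:
servo_tool(
  plan=[
    [[-1, 0.7, -0.35, 0, 0, 0, 0], [-1, 0.7, -0.35, 0, 0, 0, 0], [-1, 0.7, -0.35, 0, 0, 0, 0], [-1, 0.5, -0.25, 0, 0, 0, 0], [-1, 0, 0, 0, 0, 0, 0]],
  ],
)

```text
t: 10.75
ee_pos: [667.8, 54.2, 198.7]
orientation: [3.117, 0.385, 0.006]
ft_force: [-1.4, 0.5, -0.2]
width: 88.0
grasp_force: 0.0
```

Run:
```python
from h import *
o=readout.get_obs();print(o['ee_pos'],o['orientation'],o['t'])
im=vision.get_image('wrist');cv2.imwrite('pics/w4.png',im[:,:,::-1])
C=cam('wrist');g=cv2.cvtColor(im,cv2.COLOR_RGB2HSV)
m=((g[:,:,0]>50)&(g[:,:,0]<85)&(g[:,:,1]>60)).astype(np.uint8);m[:, :250]=0;m[:,395:]=0;m[:80]=0;m[290:]=0
c=max(cv2.findContours(m,0,1)[0],key=cv2.contourArea);print(c[:,0].min(0),c[:,0].max(0),cv2.minEnclosingCircle(np.float32(ray(C,c[:,0],56)[:,:2])))
```

```text
[667.81013284  54.21054504 198.72463228] [3.1172302  0.38484793 0.00609544] 10.75
[287 187] [343 244] ((663.6087036132812, 60.854854583740234), 23.86858367919922)
```

View pics/w4.png

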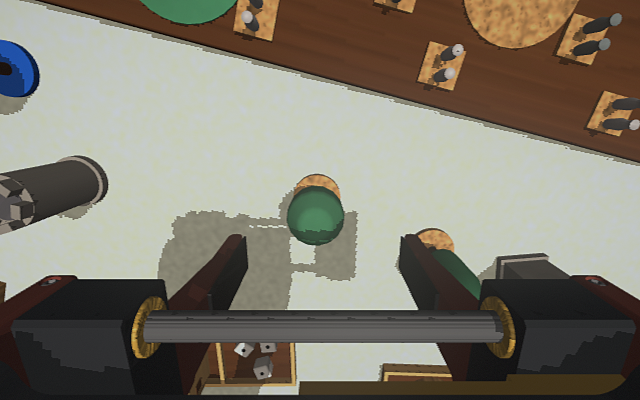

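The green round tree's head is centred between the fingers at (315,215), with its foot at (317,187), so I descend and grip.

Emit:
servo_tool(
  plan=[
    [[-1, 0, 0.05, -0.6, 0, 0, 0], [-1, 0, 0, -0.7, 0, 0, 0], [-1, 0, 0, -0.55, 0, 0, 0], [-1, 0, 0, -0.25, 0, 0, 0], [-1, 0, 0, 0, 0, 0, 0]],
  ],
)

```text
t: 11.22
ee_pos: [661.6, 58.7, 111.7]
orientation: [-3.117, -0.389, 0.009]
ft_force: [-0.3, -0.3, 0.2]
width: 87.6
grasp_force: 0.0
```

Emit:
servo_tool(
  plan=[
    [[1, 0, 0, 0, 0, 0, 0], [1, 0, 0, 0, 0, 0, 0], [1, 0, 0, 0, 0, 0, 0], [1, 0, 0, 0, 0, 0, 0], [1, 0, 0, 0, 0, 0, 0]],
  ],
)

```text
t: 11.63
ee_pos: [664.6, 58.3, 115.4]
orientation: [3.117, 0.388, 0.003]
ft_force: [-0.1, 0.6, -0.1]
width: 57.9
grasp_force: 0.0
```

Emit:
servo_tool(
  plan=[
    [[1, 0, 0, 0, 0, 0, 0], [1, 0, 0, 0, 0, 0, 0], [1, 0, 0, 0, 0, 0, 0]],
  ],
)

```text
t: 11.88
ee_pos: [664.2, 58.2, 114.6]
orientation: [-3.118, -0.388, -0.001]
ft_force: [-1.0, -0.8, 2.8]
width: 42.9
grasp_force: 30.0
```

Emit:
servo_tool(
  plan=[
    [[1, 0, 0, 0.4, 0, 0, 0], [1, 0, 0, 0.6, 0, 0, 0], [1, -0.4, 0, 0.5, 0, 0, 0], [1, -0.7, -0.1, 0, 0, 0, 0], [1, -0.8, -0.3, 0, 0, 0, 0]],
  ],
)

```text
t: 12.3
ee_pos: [589.1, 43.1, 175.8]
orientation: [3.117, 0.39, 0.007]
ft_force: [-1.3, -1.1, -0.5]
width: 43.0
grasp_force: 30.0
```

Emit:
servo_tool(
  plan=[
    [[1, -0.7, -0.6, 0, 0, 0, 0], [1, -0.6, -0.7, 0, 0, 0, 0], [1, -0.5, -0.8, 0, 0, 0, 0], [1, -0.4, -0.8, 0, 0, 0, 0], [1, -0.25, -0.8, 0, 0, 0, 0]],
  ],
)

```text
t: 12.72
ee_pos: [487.9, -106.6, 174.3]
orientation: [-3.117, -0.389, 0.002]
ft_force: [0.6, 0.8, -1.0]
width: 42.8
grasp_force: 30.0
```

Emit:
servo_tool(
  plan=[
    [[1, -0.1, -0.8, 0, 0, 0, 0], [1, 0, -0.8, 0, 0, 0, 0], [1, 0, -0.6, 0, 0, 0, 0], [1, 0, -0.3, 0, 0, 0, 0], [1, 0, 0, 0, 0, 0, 0]],
  ],
)

```text
t: 13.13
ee_pos: [486.2, -207.7, 174.3]
orientation: [3.118, 0.384, 0.001]
ft_force: [-0.2, -0.4, -0.3]
width: 42.8
grasp_force: 30.0
```

Emit:
servo_tool(
  plan=[
    [[1, 0, 0, 0, 0, 0, 0], [1, 0, 0, 0, 0, 0, 0]],
  ],
)

```text
t: 13.3
ee_pos: [485.8, -204.5, 174.0]
orientation: [-3.117, -0.389, 0.001]
ft_force: [-0.1, -0.6, -0.4]
width: 43.1
grasp_force: 30.0
```

Emit:
servo_tool(
  plan=[
    [[1, 0, -0.03, -0.6, 0, 0, 0], [1, 0, 0, -0.5, 0, 0, 0], [1, 0, 0, -0.24, 0, 0, 0], [1, 0, 0, -0.03, 0, 0, 0], [1, 0, 0, 0, 0, 0, 0]],
  ],
)

```text
t: 13.72
ee_pos: [486.0, -205.9, 119.2]
orientation: [-3.116, -0.39, 0.002]
ft_force: [-0.0, 0.1, -0.5]
width: 42.9
grasp_force: 30.0
```

Emit:
servo_tool(
  plan=[
    [[-0.5, 0, 0, 0, 0, 0, 0], [-0.5, 0, 0, 0, 0, 0, 0], [-0.5, 0, 0, 0, 0, 0, 0], [-0.5, 0, 0, 0.3, 0, 0, 0], [-0.8, 0, 0, 0.7, 0, 0, 0]],
  ],
)

```text
t: 14.13
ee_pos: [484.5, -206.3, 158.3]
orientation: [-3.115, -0.388, 0.007]
ft_force: [-0.8, 0.3, 0.2]
width: 69.6
grasp_force: 0.0
```

Emit:
servo_tool(
  plan=[
    [[-1, 0, 0.2, 0.9, 0, 0, 0], [-1, 0.1, 0.7, 0.7, 0, 0, 0], [-1, 0.2, 0.9, 0, 0, 0, 0], [-1, 0.3, 0.9, 0, 0, 0, 0], [-1, 0.3, 0.9, 0, 0, 0, 0]],
  ],
)

```text
t: 14.55
ee_pos: [522.5, -61.8, 225.8]
orientation: [3.117, 0.386, 0.005]
ft_force: [0.1, -0.2, -0.4]
width: 87.6
grasp_force: 0.0
```

Emit:
servo_tool(
  plan=[
    [[-1, 0.3, 0.9, 0, 0, 0, 0], [-1, 0.3, 0.9, 0, 0, 0, 0], [-1, 0.3, 0.9, 0, 0, 0, 0], [-1, 0.3, 0.9, 0, 0, 0, 0], [-1, 0.3, 0.9, 0, 0, 0, 0]],
  ],
)

```text
t: 14.97
ee_pos: [582.4, 118.9, 225.0]
orientation: [-3.117, -0.388, -0.002]
ft_force: [-0.1, 0.1, 0.5]
width: 87.8
grasp_force: 0.0
```

Emit:
servo_tool(
  plan=[
    [[-1, 0.3, 0.9, 0, 0, 0, 0], [-1, 0.3, 0.9, 0, 0, 0, 0], [-1, 0.2, 0.6, 0, 0, 0, 0], [-1, 0, 0.3, 0, 0, 0, 0], [-1, 0, 0, 0, 0, 0, 0]],
  ],
)

```text
t: 15.38
ee_pos: [614.0, 227.2, 224.4]
orientation: [-3.117, -0.392, -0.002]
ft_force: [-0.5, 0.1, 0.3]
width: 88.0
grasp_force: 0.0
```

Run:
```python
from h import *
o=readout.get_obs();print(o['ee_pos'],o['orientation'],o['t'])
im=vision.get_image('wrist');cv2.imwrite('pics/w5.png',im[:,:,::-1])
```

```text
[613.96874532 227.22316177 224.36569375] [-3.11651962e+00 -3.92108560e-01 -1.70094640e-03] 15.3833
```

View pics/w5.png

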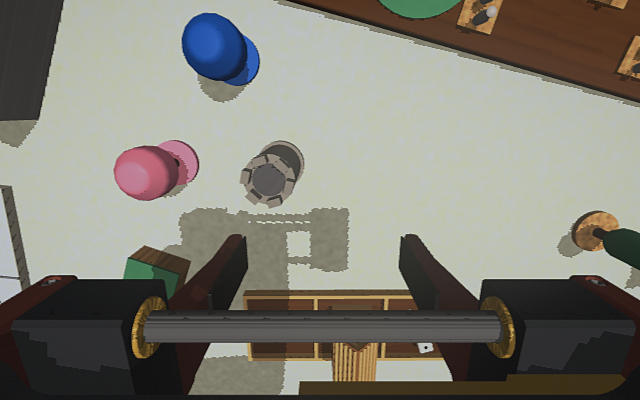

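The round tower's six-merlon top is centred at (269,179) and its foot is near (276,165). I cast rays to both.

Run:
```python
from h import *
C=cam('wrist');print(ray(C,(269,179),82)[0],ray(C,(277,165),8)[0])
print('poplar foot',ray(C,(596,231),6)[0])
```

```text
[631.33906575 271.81085174  82.        ] [627.80883855 275.84725121   8.        ]
poplar foot [641.54913124 -61.27141376   6.        ]
```

Emit:
servo_tool(
  plan=[
    [[-1, 0.2, 0.6, 0, 0, 0, 0], [-1, 0.19, 0.55, -0.4, 0, 0, 0], [-1, 0, 0, -0.7, 0, 0, 0], [-1, 0, 0, -0.8, 0, 0, 0], [-1, 0, 0, -0.6, 0, 0, 0]],
  ],
)

```text
t: 15.85
ee_pos: [628.7, 268.9, 122.1]
orientation: [3.117, 0.386, -0.003]
ft_force: [0.1, 0.5, -0.1]
width: 88.0
grasp_force: 0.0
```

Emit:
servo_tool(
  plan=[
    [[-1, 0, 0, -0.34, 0, 0, 0], [-1, 0, 0, 0, 0, 0, 0], [-1, 0, 0, 0, 0, 0, 0], [1, 0, 0, 0, 0, 0, 0], [1, 0, 0, 0, 0, 0, 0]],
  ],
)

```text
t: 16.27
ee_pos: [630.8, 271.1, 112.0]
orientation: [-3.117, -0.387, -0.005]
ft_force: [0.5, 0.3, 0.1]
width: 78.0
grasp_force: 0.0
```

Emit:
servo_tool(
  plan=[
    [[1, 0, 0, 0, 0, 0, 0], [1, 0, 0, 0, 0, 0, 0], [1, 0, 0, 0, 0, 0, 0], [1, 0, 0, 0, 0, 0, 0], [1, 0, 0, 0, 0, 0, 0]],
  ],
)

```text
t: 16.68
ee_pos: [629.7, 271.2, 110.1]
orientation: [-3.117, -0.388, -0.0]
ft_force: [0.4, -0.1, 0.7]
width: 44.8
grasp_force: 0.3
```

Emit:
servo_tool(
  plan=[
    [[1, 0, 0, 0, 0, 0, 0], [1, 0, 0, 0, 0, 0, 0]],
  ],
)

```text
t: 16.85
ee_pos: [629.7, 271.2, 110.0]
orientation: [-3.117, -0.388, -0.0]
ft_force: [-0.8, 0.6, 2.6]
width: 39.6
grasp_force: 30.0
```

Emit:
servo_tool(
  plan=[
    [[1, 0, 0, 0.4, 0, 0, 0], [1, 0, 0, 0.7, 0, 0, 0], [1, -0.3, -0.3, 0.6, 0, 0, 0], [1, -0.5, -0.6, 0.05, 0, 0, 0], [1, -0.5, -0.75, 0, 0, 0, 0]],
  ],
)

```text
t: 17.27
ee_pos: [578.6, 206.0, 183.0]
orientation: [-3.116, -0.391, -0.009]
ft_force: [0.0, -1.5, -1.9]
width: 39.8
grasp_force: 30.0
```

Emit:
servo_tool(
  plan=[
    [[1, -0.5, -0.8, 0, 0, 0, 0], [1, -0.4, -0.8, 0, 0, 0, 0], [1, -0.4, -0.8, 0, 0, 0, 0], [1, -0.4, -0.8, 0, 0, 0, 0], [1, -0.4, -0.8, 0, 0, 0, 0]],
  ],
)

```text
t: 17.68
ee_pos: [492.8, 43.8, 180.9]
orientation: [3.117, 0.389, 0.002]
ft_force: [-0.1, -0.1, -1.2]
width: 39.7
grasp_force: 30.0
```

Emit:
servo_tool(
  plan=[
    [[1, -0.3, -0.8, 0, 0, 0, 0], [1, -0.2, -0.8, 0, 0, 0, 0], [1, -0.15, -0.8, 0, 0, 0, 0], [1, 0, -0.7, 0, 0, 0, 0], [1, 0, -0.5, 0, 0, 0, 0]],
  ],
)

```text
t: 18.1
ee_pos: [467.3, -101.1, 180.9]
orientation: [3.117, 0.386, 0.001]
ft_force: [-0.4, 0.3, -1.2]
width: 39.7
grasp_force: 30.0
```

Emit:
servo_tool(
  plan=[
    [[1, 0, -0.3, 0, 0, 0, 0], [1, 0, -0.15, 0, 0, 0, 0], [1, 0, 0, 0, 0, 0, 0], [1, 0, 0, 0, 0, 0, 0]],
  ],
)

```text
t: 18.43
ee_pos: [467.7, -116.4, 180.0]
orientation: [-3.117, -0.388, 0.0]
ft_force: [-0.8, 0.7, -1.4]
width: 39.5
grasp_force: 30.0
```

Run:
```python
from h import *
o=readout.get_obs();print(o['ee_pos'],o['orientation'],o['t'],o['width'])
C=cam('top');im=vision.get_image('top')[:,:,::-1];t=cv2.resize(im[190:270,220:420],(800,320),interpolation=2)
im2=vision.get_image('wrist')[:,:,::-1];cv2.imwrite('pics/w6.png',np.vstack([t,cv2.resize(im2[60:300,100:500],(400,240)).copy() if 0 else cv2.copyMakeBorder(im2[60:300],0,0,0,160,0)]))
```

```text
[ 467.68554333 -116.4476692   180.02467408] [-3.11733210e+00 -3.87999794e-01  6.22308829e-05] 18.4333 39.50777807116143
```

View pics/w6.png

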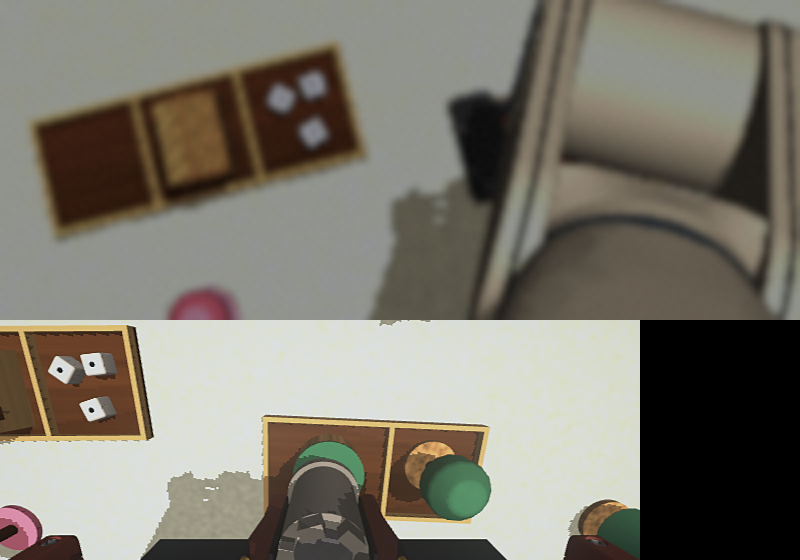

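Top crop: the house sits centred in the middle bay with its ridge along the dividers. Wrist crop: the round tree stands in the narrow bay, and the tower is held above the hill's green disc. The disc looks a few px to the right of the tower, so I fit it.

Run:
```python
from h import *
from scipy.optimize import least_squares
C=cam('wrist');im=cv2.imread('pics/w6.png')[320:,:640];g=cv2.cvtColor(im,cv2.COLOR_BGR2HSV)
m=((g[:,:,0]>50)&(g[:,:,0]<85)&(g[:,:,1]>60)).astype(np.uint8);m[:,:270]=0;m[:,385:]=0
c=max(cv2.findContours(m,0,1)[0],key=cv2.contourArea)[:,0]
top=np.array([(u,c[c[:,0]==u][:,1].min()+60) for u in range(c[:,0].min()+2,c[:,0].max()-1) if (c[:,0]==u).any()])
P=ray(C,top,34)[:,:2];r=least_squares(lambda p:np.hypot(*(P-p).T)-28,[467,-117]);print(c.min(0),c.max(0),r.x,np.sqrt(np.mean(r.fun**2)))
# tower foot ring bottom-edge visible arc (z=70): ends
print(ray(C,[(288,495-320+60),(360,495-320+60)],74)[:,:2],ray(C,(323,462-320+60),74)[0])
```

```text
[293 121] [364 171] [ 466.53707448 -119.77935076] 0.22347877337058147
[[ 460.91166173  -93.43764148]
 [ 472.58276409 -139.31726833]] [ 488.54816433 -110.16833785   74.        ]
```

Emit:
servo_tool(
  plan=[
    [[1, -0.02, -0.08, -0.3, 0, 0, 0], [1, 0, 0, -0.3, 0, 0, 0], [1, 0, 0, -0.2, 0, 0, 0], [1, 0, 0, -0.07, 0, 0, 0], [1, 0, 0, 0, 0, 0, 0]],
  ],
)

```text
t: 18.95
ee_pos: [466.6, -119.4, 144.5]
orientation: [-3.117, -0.39, 0.002]
ft_force: [-0.5, -0.6, -1.4]
width: 39.7
grasp_force: 30.0
```

Emit:
servo_tool(
  plan=[
    [[1, 0, 0, 0, 0, 0, 0], [-0.4, 0, 0, 0, 0, 0, 0], [-0.4, 0, 0, 0, 0, 0, 0], [-0.4, 0, 0, 0, 0, 0, 0], [-0.6, 0, 0, 0, 0, 0, 0]],
  ],
)

```text
t: 19.37
ee_pos: [467.1, -120.2, 145.4]
orientation: [3.117, 0.388, 0.001]
ft_force: [-0.6, 0.4, -0.6]
width: 63.1
grasp_force: 0.0
```

Emit:
servo_tool(
  plan=[
    [[-0.6, 0, 0, 0.4, 0, 0, 0], [-0.6, 0, 0, 0.8, 0, 0, 0], [-0.6, 0, 0, 0.9, 0, 0, 0], [-0.6, 0.3, 0, 0.4, 0, 0, 0], [-0.6, 0.6, 0.1, 0, 0, 0, 0]],
  ],
)

```text
t: 19.78
ee_pos: [503.2, -116.8, 249.2]
orientation: [3.116, 0.386, 0.007]
ft_force: [1.0, -0.6, 0.3]
width: 70.2
grasp_force: 0.0
```

Emit:
servo_tool(
  plan=[
    [[-0.6, 0.8, 0.3, 0, 0, 0, 0], [-0.6, 0.8, 0.3, 0, 0, 0, 0], [-0.6, 0.8, 0.3, 0, 0, 0, 0], [-0.6, 0.6, 0.3, 0, 0, 0, 0], [-0.6, 0.3, 0.2, 0, 0, 0, 0]],
  ],
)

```text
t: 20.2
ee_pos: [637.7, -59.1, 245.3]
orientation: [3.117, 0.389, 0.004]
ft_force: [0.5, -0.2, 0.1]
width: 70.5
grasp_force: 0.0
```

Run:
```python
from h import *
o=readout.get_obs();print(o['ee_pos'],o['orientation'],o['t'],o['width'])
im=vision.get_image('wrist');cv2.imwrite('pics/w7.png',im[:,:,::-1])
```

```text
[637.67624256 -59.07627266 245.34974164] [3.11713077 0.38908611 0.00352095] 20.2 70.45635317217838
```

View pics/w7.png

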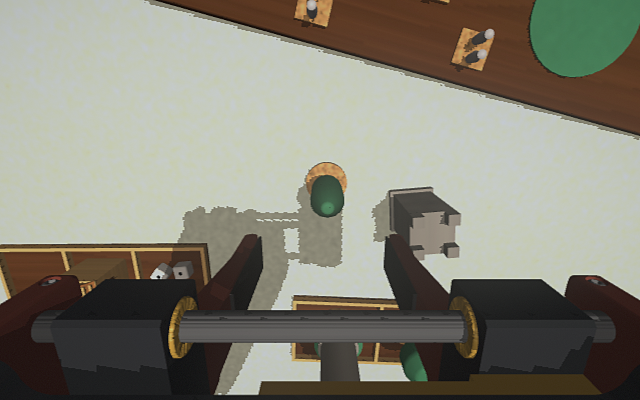

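The poplar's foot is at (327,183) and its top at (328,209), between the fingers. The square tower at (428,222) is clear to the right.

Run:
```python
from h import *
C=cam('wrist');print(ray(C,(327,182),6)[0],ray(C,(328,208),95)[0])
```

```text
[643.97136077 -60.68025405   6.        ] [643.14663078 -60.60007501  95.        ]
```

Emit:
servo_tool(
  plan=[
    [[-0.6, 0.16, 0, -0.5, 0, 0, 0], [-0.6, 0, 0, -0.8, 0, 0, 0], [-0.6, 0, 0, -0.8, 0, 0, 0], [-0.6, 0, 0, -0.6, 0, 0, 0], [-0.6, 0, 0, -0.4, 0, 0, 0]],
  ],
)

```text
t: 20.67
ee_pos: [639.3, -60.3, 118.3]
orientation: [-3.117, -0.388, 0.006]
ft_force: [0.7, 0.3, -0.7]
width: 70.6
grasp_force: 0.0
```

Emit:
servo_tool(
  plan=[
    [[-0.6, 0, 0, -0.18, 0, 0, 0], [-0.6, 0, 0, 0, 0, 0, 0], [-0.6, 0, 0, 0, 0, 0, 0], [1, 0, 0, 0, 0, 0, 0], [1, 0, 0, 0, 0, 0, 0]],
  ],
)

```text
t: 21.08
ee_pos: [642.1, -60.3, 115.5]
orientation: [3.117, 0.388, 0.004]
ft_force: [0.6, 0.4, 0.4]
width: 60.5
grasp_force: 0.0
```

Emit:
servo_tool(
  plan=[
    [[1, 0, 0, 0, 0, 0, 0], [1, 0, 0, 0, 0, 0, 0], [1, 0, 0, 0, 0, 0, 0], [1, 0, 0, 0, 0, 0, 0], [1, 0, 0, 0, 0, 0, 0]],
  ],
)

```text
t: 21.5
ee_pos: [641.4, -60.1, 114.1]
orientation: [3.117, 0.388, 0.0]
ft_force: [0.3, -0.7, 2.2]
width: 29.0
grasp_force: 30.0
```

Emit:
servo_tool(
  plan=[
    [[1, 0, 0, 0, 0, 0, 0], [1, 0, 0, 0, 0, 0, 0]],
  ],
)

```text
t: 21.67
ee_pos: [641.4, -60.1, 114.0]
orientation: [3.117, 0.388, 0.0]
ft_force: [-0.6, 0.6, 1.7]
width: 29.6
grasp_force: 30.0
```

Emit:
servo_tool(
  plan=[
    [[1, 0, 0, 0.4, 0, 0, 0], [1, 0, 0, 0.8, 0, 0, 0], [1, 0, 0.3, 0.8, 0, 0, 0], [1, 0, 0.6, 0, 0, 0, 0], [1, -0.1, 0.8, 0, 0, 0, 0]],
  ],
)

```text
t: 22.08
ee_pos: [639.1, 7.0, 196.4]
orientation: [3.117, 0.384, 0.008]
ft_force: [0.8, 0.2, -1.0]
width: 29.2
grasp_force: 30.0
```

Emit:
servo_tool(
  plan=[
    [[1, -0.1, 0.8, 0, 0, 0, 0], [1, -0.2, 0.8, 0, 0, 0, 0], [1, -0.2, 0.8, 0, 0, 0, 0], [1, -0.3, 0.8, 0, 0, 0, 0], [1, -0.4, 0.7, 0, 0, 0, 0]],
  ],
)

```text
t: 22.5
ee_pos: [589.1, 165.8, 193.8]
orientation: [-3.117, -0.388, -0.001]
ft_force: [-0.4, 0.7, -0.0]
width: 28.9
grasp_force: 30.0
```

Emit:
servo_tool(
  plan=[
    [[1, -0.6, 0.6, 0, 0, 0, 0], [1, -0.7, 0.5, 0, 0, 0, 0], [1, -0.7, 0.3, 0, 0, 0, 0], [1, -0.7, 0.2, 0, 0, 0, 0], [1, -0.5, 0.1, 0, 0, 0, 0]],
  ],
)

```text
t: 22.92
ee_pos: [458.6, 232.6, 193.5]
orientation: [3.117, 0.39, -0.002]
ft_force: [-0.3, -0.9, -1.1]
width: 29.1
grasp_force: 30.0
```

Emit:
servo_tool(
  plan=[
    [[1, -0.3, 0, 0, 0, 0, 0], [1, -0.1, 0, 0, 0, 0, 0], [1, 0, 0, 0, 0, 0, 0], [1, 0, 0, 0, 0, 0, 0]],
  ],
)

```text
t: 23.25
ee_pos: [446.4, 231.9, 194.1]
orientation: [-3.117, -0.388, -0.002]
ft_force: [0.7, 0.6, -0.4]
width: 29.4
grasp_force: 30.0
```

Emit:
servo_tool(
  plan=[
    [[1, 0, 0, -0.5, 0, 0, 0], [1, 0, 0, -0.7, 0, 0, 0], [1, 0, 0, -0.45, 0, 0, 0], [1, 0, 0, -0.2, 0, 0, 0], [1, 0, 0, -0.04, 0, 0, 0]],
  ],
)

```text
t: 23.67
ee_pos: [446.0, 231.2, 117.1]
orientation: [3.117, 0.387, -0.003]
ft_force: [-2.7, -4.3, 9.4]
width: 29.3
grasp_force: 30.0
```

Emit:
servo_tool(
  plan=[
    [[1, 0, 0, 0, 0, 0, 0], [-0.1, 0, 0, 0, 0, 0, 0], [-0.1, 0, 0, 0, 0, 0, 0], [-0.1, 0, 0, 0, 0, 0, 0], [-0.1, 0, 0, 0, 0, 0, 0]],
  ],
)

```text
t: 24.08
ee_pos: [445.7, 232.0, 118.7]
orientation: [-3.117, -0.388, -0.002]
ft_force: [-0.6, -1.0, -0.3]
width: 48.2
grasp_force: 0.0
```

Emit:
servo_tool(
  plan=[
    [[-0.1, 0, 0, 0.4, 0, 0, 0], [-0.1, 0, 0, 0.8, 0, 0, 0], [-0.1, 0, 0, 0.9, 0, 0, 0], [-0.1, 0, 0, 0.9, 0, 0, 0], [-0.1, 0, -0.3, 0.6, 0, 0, 0]],
  ],
)

```text
t: 24.5
ee_pos: [446.3, 221.2, 265.8]
orientation: [-3.116, -0.39, -0.007]
ft_force: [0.3, 0.7, 0.9]
width: 48.4
grasp_force: 0.0
```

Emit:
servo_tool(
  plan=[
    [[-0.1, 0, -0.8, 0.3, 0, 0, 0], [-0.1, 0, -0.8, 0.3, 0, 0, 0], [-0.1, 0, -0.8, 0.3, 0, 0, 0], [-0.1, 0, -0.8, 0.3, 0, 0, 0], [-0.1, 0, -0.8, 0.3, 0, 0, 0]],
  ],
)

```text
t: 24.92
ee_pos: [444.8, 58.6, 323.3]
orientation: [3.117, 0.389, 0.001]
ft_force: [-0.0, 0.1, 0.2]
width: 48.1
grasp_force: 0.0
```

Run:
```python
from h import *
o=readout.get_obs();print(o['ee_pos'],o['t'],o['width'])
im=vision.get_image('scene')[:,:,::-1];s=cv2.resize(im[100:300,220:460],(720,600),interpolation=2)
cv2.imwrite('pics/s8.png',s);cv2.imwrite('pics/w8.png',vision.get_image('wrist')[:,:,::-1])
```

```text
[444.81260285  58.5677216  323.27922987] 24.9167 48.09488721514101
```

View pics/s8.png

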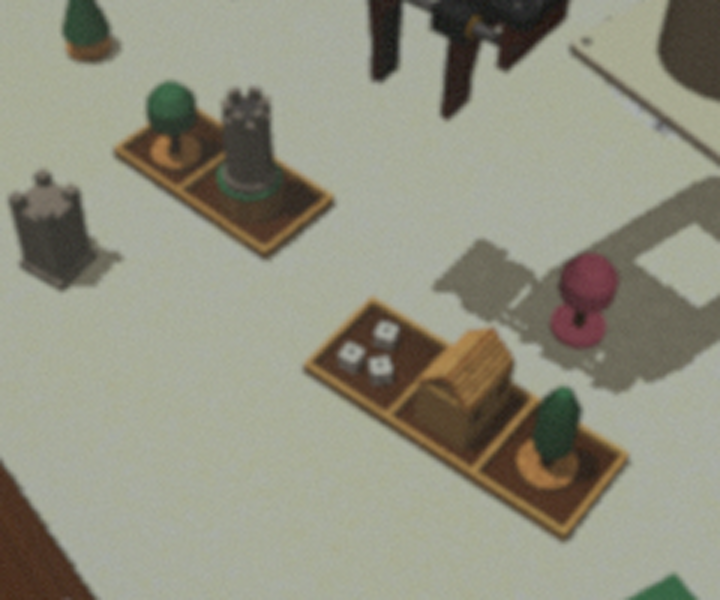

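View pics/w8.png

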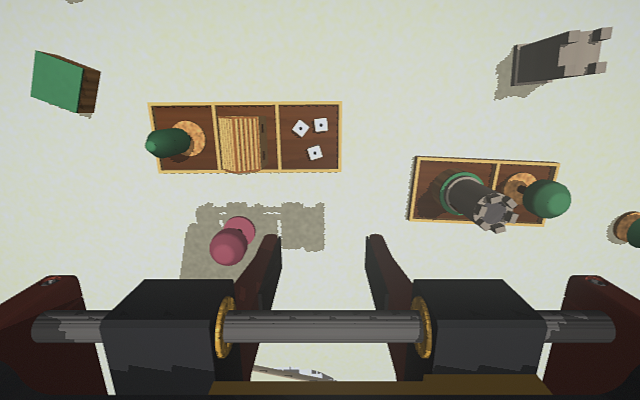

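Both kits look right in both views: the tower stands centred on the hill, and the tree, house and poplar are in their bays. One quick check that the poplar is vertical and centred.

Run:
```python
from h import *
C=cam('wrist')
print(ray(C,(187,139),10)[0],ray(C,(152,146),97)[0],'tower',ray(C,(495,214),116)[0])
P=ray(C,[(149,103),(341,101),(341,172),(159,173)],12)[:,:2];print(P.mean(0))
```

```text
[446.41858699 234.5948319   10.        ] [447.60362846 232.77227981  97.        ] tower [ 466.91759565 -113.97649974  116.        ]
[465.95240317 159.97534627]
```

```bash
python3 -c "
from workcell import close_job
print(close_job())"
```

```text
the job is handed in; nothing more can be done
None
```

Both kits are made up and the job is handed in; the final images show all five pieces upright in their bays, but no verdict came back when I handed it in.

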